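# Put the wrapping kit back on its matching stands

## Robot

A 6-joint arm with a two-finger parallel gripper is mounted at the origin on a cart in front of the work surface, level with it; the furniture and walls round the work are solid. World frame = base frame: x ahead of the robot, y to its left, z up, the work surface at z = 0. Lengths are in mm, angles in rad, forces in N, time in s.
With the tool pointing down it reaches from about 350 to 775 mm from the base axis. Payload 7.3 kg.
Tool frame: the origin (TCP) lies on the mounting face of the last link; the fingertips stand 178 mm ahead of it and the grasp point (between the pads) lies 159 mm ahead of it; z points along the fingers, y is the line along which they close (so a half turn about z gives the same grasp; the last joint's range is limited). The gripper opens to 92 mm and grips with 3 to 60 N. Pads are 19 mm wide; open, the fingers measure 130 mm over their backs; the gripper's body (75 mm by 190 mm) begins 47 mm behind the grasp point.
Start: joints at [-1.293, 0.342, 1.524, -0, 1.275, -0.146], TCP at [215.914, -478.549, 404.741] pointing down, gripper open.
Joint ranges: [-2.53, 2.53], [-0.77, 2.02], [0.04, 2.7], [-1, 4.14], [0.28, 2.66], [-3.11, 3.11]. Speed limits (rad/s): [2.57, 2.57, 3.14, 3.14, 3.14, 3.14].

## Interface

Orientations are given as a rotation vector (axis times angle).
In Python, from station import r gives the robot as it stands.
- The arm moves only by the tool servo_tool, never from a script. Its argument "targets" is a list of rows, each a list of 7 numbers: the shift along the world's x, y, z in m, then the turn, a rotation vector about the world's x, y, z in degrees, then the closure in counts, from 0 (fully open) to 255 (shut). In form: [[dx, dy, dz, rx, ry, rz, fingers], ...]. A call has 1 to 12 rows; each row is the pose to reach, as a shift and turn from the pose commanded when the call began; what a row does not reach only later rows make up. A row lasts 1/8 s, in which the tool goes at most 62.5 mm and 10.7 degrees, less where a joint would pass 70% of its speed; a pose out of reach is approached as far as the arm can. A call with a gripper value outside its range is refused whole. The fingers move at their own pace and stop on an object; "newtons" is the grip in N (left out, the last holds). Time passes only in rows, so rows that repeat a pose let the fingers close. It gives the time, the measured TCP pose, the force, the opening and the grip force at its end, in the units of the state.
- r.observe(): the state, without advancing time (a new reading comes with each control period).
- r.capture(name): name is "side" or "top"; returns a dict with "color" (480x640x3 uint8, red, green, blue), "K" (3x3 intrinsics, pixels), "dist" ([k1, k2, p1, p2, k3] as OpenCV has them; the pictures are not rectified), "R" (3x3) and "t" (3): a world point X has camera coordinates R X + t. Camera axes: x right, y down, z forward; pixel columns grow to the right and rows downward; lengths in mm; the calibration is good to about 2 mm. A picture is of the moment at which its call begins. There is no depth.
- r.hand_in(): hands the job in; it is judged then, once.
Trained networks look in a picture, given as the dict that the camera call returned (one of the last four; its "shot" number tells which), for a name from the list of things; names that differ only in an ending like _2 or _b are one class to them, and where a whole thing is asked for, a point or a joint stands for the part that bears it (a point fixed in the world has none). Each returns a list of dicts, best first, with "score" (0 to 1); they miss things now and then, are a little off and sometimes report something else, mostly with a low value. They report only what shows in the picture. A call takes as long as a camera call. They do not tell look-alikes from the thing itself.
- r.trace(picture, target): "region" (480x640 bool, what is visible of it).
- r.landmark_of(picture, target): "xyz" ([x, y, z] in mm, in world coordinates, good to about 4 mm: a listed point, or the origin of a listed thing).
The state is a dict: "t": time; "joint_pos": joint angles; "qvel": joint speeds; "effort": joint torques, N m; "tcp_pos": TCP position; "ee_rot": TCP orientation; "ft_force": force on the tool from outside, world axes, zero at the start; "wrist_torque": the same for the moment, N m; "gripper_width": finger opening in mm; "gripper_force": force on a finger pad.
Only numpy, scipy, OpenCV 4.12 (cv2) and the standard library are available. Lean on these libraries where they do the work, as an engineer would, in place of code of your own. Each camera call takes 0.05 s, during which the arm holds its last target. There are 200 camera calls.

## Task

Put the wrapping kit in order: stand each of the two spools and the two rubber stamps upright on the wooden stand whose grey felt inlay has its outline (large spool on the large circle, small spool on the small circle, square stamp on the square, long stamp on the oblong), centred on the felt, with the stamps' bases turned square with their inlays. Leave the bell and the jar where they stand.

Things in the scene. Friction and masses are not known exactly. Their poses are not given: they have to be found in the camera images.
- large_spool_center (a point): Large spool of beige twine, wooden flanges, 56 mm in diameter, 52 mm tall, standing upright. The point is its centre, 26 mm above its underside; z is its upright axis.
- small_spool_center (a point): Small spool of green ribbon, wooden flanges, 46 mm in diameter, 30 mm tall, standing upright. The point is its centre, 15 mm above its underside; z is its upright axis.
- square_stamp_center (a point): Brown wooden rubber stamp with a square base, 32 x 32 mm and 19 mm high, and a round upright handle in its middle: a neck 16 mm across up to 38 mm, then a grip 22 mm across up to the top at 69 mm. The point is on its axis, 34.5 mm above its underside; x and y lie along the base's sides.
- long_stamp_center (a point): Brown wooden rubber stamp with an oblong base, 26 mm (x) by 54 mm (y) and 19 mm high, and a round upright handle in its middle: a neck 16 mm across up to 40 mm, then a grip 22 mm across up to the top at 69 mm. The point is on its axis, 34.5 mm above its underside; y lies along the base's long sides.
- large_round_stand_top (a point): Large round stand of plain light brown wood, 92 mm in diameter, 10 mm high, fixed to the counter, with a flush round grey felt inlay 60 mm in diameter in its middle. The point is the centre of its flat top, at the felt.
- small_round_stand_top (a point): Small round stand of plain light brown wood, 72 mm in diameter, 10 mm high, fixed to the counter, with a flush round grey felt inlay 48 mm in diameter in its middle. The point is the centre of its flat top, at the felt.
- square_stand_top (a point): Square stand of plain light brown wood, 70 x 70 mm, 10 mm high, fixed to the counter, with a flush square grey felt inlay 36 x 36 mm in its middle, its sides parallel to the stand's. The point is the centre of its flat top, at the felt; x and y lie along the sides.
- long_stand_top (a point): Oblong stand of plain light brown wood, 60 mm (x) by 92 mm (y), 10 mm high, fixed to the counter, with a flush oblong grey felt inlay 30 x 58 mm in its middle, parallel to the stand. The point is the centre of its flat top, at the felt; y lies along the long sides.
- bell: Bystander, leave it where it is: white domed counter bell on a black foot, 85 mm in diameter, 59 mm tall, loose. Origin at the centre of its underside.
- jar: Bystander, leave it where it is: small glass jar of pink bath salts with a closed pale lid, about 57 x 49 mm, 70 mm tall, loose. Origin at the centre of its underside.
There are look-alikes about, which are no part of the job. What is shaped like the part that bears small_round_stand_top but pink is not meant.

How it is judged:
By the outcome, as a careful person would: the job done as asked, in the order asked, and still so for the second after the job is handed in, with the robot touching nothing.
It also fails if it takes over 104 s, if anything falls off the work surface, if the arm or the gripper's body presses on something with over 40 N, if the wrist force passes 120 N, or if a joint passes its speed limit or range.

## Working session

There is one attempt and no reset: what is moved stays moved. The work goes in short steps, Python scripts to look and compute and a tool call to move; the robot and the scene stay as the last step left them, time stands still between calls to the robot, and variables do not carry over. Pictures are saved under pics/ and viewed, at most 14 in all, crops included, and the job is handed in when it is done.

Besides the shell and the picture viewer there is one more tool, called after "Request:" by a JSON object that holds its "method" and its "body". servo_tool: Moves the arm, as the interface text tells. Its arguments: {"type":"object","properties":{"targets":{"type":"array","items":{"type":"array","items":{"type":"number"}}},"newtons":{"type":"number"}},"required":["targets"]}

```bash
mkdir -p pics
cat > h.py <<'E'
import numpy as np, cv2
from station import r
N=["large_spool_center","small_spool_center","square_stamp_center","long_stamp_center","large_round_stand_top","small_round_stand_top","square_stand_top","long_stand_top","bell","jar"]
def save(p,n): cv2.imwrite(f"pics/{n}.png",cv2.cvtColor(p["color"],cv2.COLOR_RGB2BGR))
def pix(p,X):
    rv=cv2.Rodrigues(np.array(p["R"]))[0]
    return cv2.projectPoints(np.float64(X).reshape(-1,1,3),rv,np.float64(p["t"]),np.float64(p["K"]),np.float64(p["dist"]))[0][:,0]
def ray(p,uv,z):
    uv=np.float64(uv).reshape(-1,1,2)
    n=cv2.undistortPoints(uv,np.float64(p["K"]),np.float64(p["dist"]))[:,0]
    R=np.array(p["R"]);t=np.array(p["t"]).ravel()
    d=np.c_[n,np.ones(len(n))]@R; c=-R.T@t
    return c+d*((z-c[2])/d[:,2])[:,None]
E
python3 - <<'E'
from h import *
np.set_printoptions(precision=1,suppress=True)
for c in ["top","side"]:
    p=r.capture(c); save(p,c+"0")
    print(c, -np.array(p["R"]).T@np.array(p["t"]).ravel())
    for n in N:
        for d in r.landmark_of(p,n)[:3]:
            print(n,round(d["score"],2),np.array(d["xyz"]),pix(p,d["xyz"])[0])
print(r.observe())
E
```

```text
top [ 458.2   20.1 1366.6]
large_spool_center 0.89 [ 451.6 -344.6   25. ] [466.7 297.6]
small_spool_center 0.54 [ 436.7 -194.2   18.5] [402.3 303.5]
square_stamp_center 0.73 [593.4 357.3  35. ] [168.6 235.8]
long_stamp_center 0.61 [605.2  93.8  36.6] [280.8 231.3]
large_round_stand_top 0.64 [450.5 -39.6  10.3] [336.7 297.3]
small_round_stand_top 0.89 [702.9 291.2  10.6] [200.1 192. ]
small_round_stand_top 0.79 [485.  389.7  10.9] [155.9 282.3]
small_round_stand_top 0.77 [602.3 204.3   7. ] [235.5 233.6]
square_stand_top 0.55 [437.  260.   10.4] [210.4 302.7]
long_stand_top 0.82 [459.9 109.3  14. ] [274.1 293.1]
jar 0.72 [711.6 158.    0.1] [255.7 189.6]
side [1212.5 -490.6 1132.4]
large_spool_center 0.59 [ 455.  -339.3   24.7] [157.2 298.4]
small_spool_center 0.67 [ 436.4 -194.4   15.2] [209.6 262.1]
square_stamp_center 0.51 [595.5 353.1  35.1] [429.3 187.6]
long_stamp_center 0.71 [602.   89.   32.1] [350.3 241.9]
large_round_stand_top 0.75 [449.3 -36.8  12.6] [268.7 232.9]
small_round_stand_top 0.88 [602.1 209.5   9. ] [387.7 223.4]
small_round_stand_top 0.8 [705.7 295.8  15.6] [443.6 230.7]
small_round_stand_top 0.76 [488.4 386.6  12.7] [408.3 163.9]
square_stand_top 0.84 [437.8 260.9   9.6] [359.6 175.2]
square_stand_top 0.35 [ 572.9 -340.     1.9] [186.4 341.5]
square_stand_top 0.34 [596.6 353.4  37.6] [429.9 187.1]
long_stand_top 0.78 [459.8 112.1  12.7] [320.1 206.3]
bell 0.71 [ 573.  -338.6   -2.1] [187.3 342.1]
jar 0.62 [710.1 159.8  -0.7] [402.8 264.4]
{'t': 1.1, 'joint_pos': array([-1.3,  0.3,  1.5, -0. ,  1.3, -0.1]), 'qvel': array([ 0.,  0., -0., -0., -0., -0.]), 'effort': array([  0. , -43.1, -24.4,   0.1,   0. ,  -0. ]), 'tcp_pos': array([ 215.9, -478.5,  404.7]), 'ee_rot': array([ 3.1,  0.7, -0. ]), 'ft_force': array([0.4, 0.6, 0. ]), 'wrist_torque': array([ 0., -0., -0.]), 'gripper_force': 0.0, 'gripper_width': 91.47931560543127}
```

Run:
```python
import cv2
a=cv2.imread("pics/top0.png");cv2.imwrite("pics/top0c.png",cv2.resize(a[150:350,130:400],None,fx=2.9,fy=2.9,interpolation=cv2.INTER_CUBIC))
```

```text
(no output)
```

View pics/top0.png

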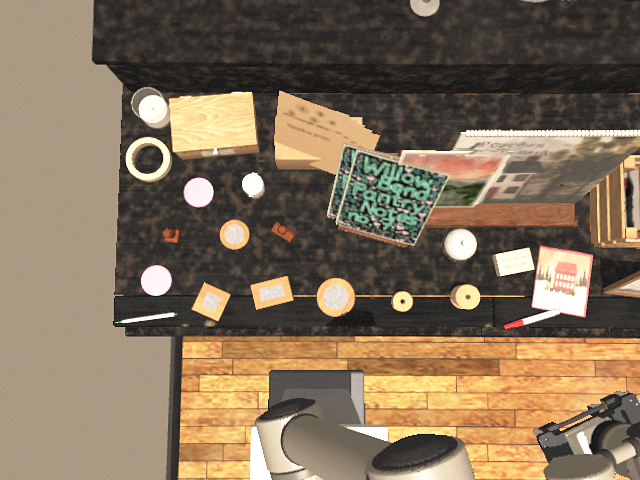

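View pics/top0c.png

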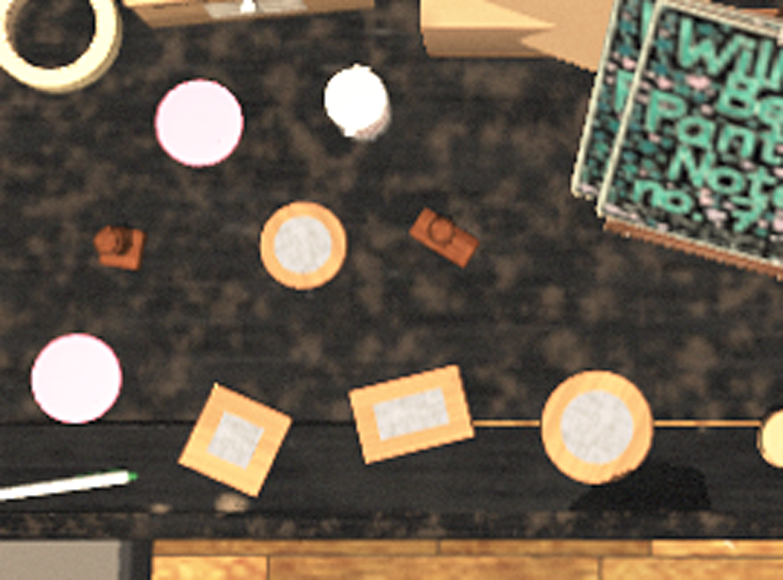

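View pics/side0.png

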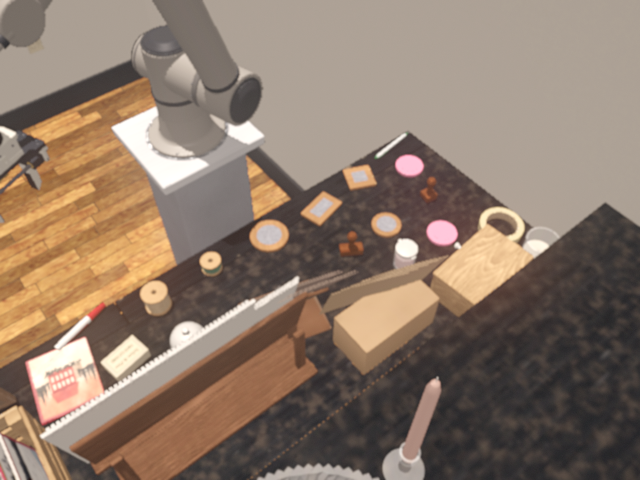

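The candidates for small_round_stand_top in the top view are (235,234), light wood with grey felt, and (198,192) and (156,281), both all pink. The one at (235,234) fits, and the enlarged crop confirms it. The other stands are at (336,297) large round, (272,293) long and (211,302) square. The stamps are at (171,236) square and (283,231) long, and the spools at (466,297) and (402,301).

Next I'll refine the poses with silhouette fits in both views.

```bash
cat > fit.py <<'E'
from h import *
from scipy.optimize import minimize
def cyl(rad,z0,z1):
    a=np.linspace(0,2*np.pi,40,endpoint=False)
    return np.vstack([np.c_[rad*np.cos(a),rad*np.sin(a),0*a+z] for z in (z0,z1)])
def box(a,b,z0,z1): return np.array([[sx*a/2,sy*b/2,z] for z in (z0,z1) for sx in (-1,1) for sy in (-1,1)])
M={"large_spool_center":[cyl(28,0,52)],"small_spool_center":[cyl(23,0,30)],
"square_stamp_center":[box(32,32,0,19),cyl(8,19,38),cyl(11,38,69)],
"long_stamp_center":[box(26,54,0,19),cyl(8,19,40),cyl(11,40,69)],
"large_round_stand_top":[cyl(30,10,10)],"small_round_stand_top":[cyl(24,10,10)],
"square_stand_top":[box(36,36,10,10)],"long_stand_top":[box(30,58,10,10)]}
S=8;H=44
def crop(p,c):  # upscaled crop, float rgb
    o=np.round(c)-H
    A=np.float64([[S,0,-S*o[0]+(S-1)/2],[0,S,-S*o[1]+(S-1)/2]])
    return cv2.warpAffine(p["color"],A,(2*H*S,2*H*S),flags=cv2.INTER_CUBIC),A
def mask(img,name):
    f=img.astype(float);R,G,B=f[...,0],f[...,1],f[...,2];mx=f.max(2);sat=(mx-f.min(2))/(mx+1)
    if "stand" in name: m=(sat<.25)&(mx>125)
    elif "stamp" in name: m=(sat>.5)&(R>75)
    else: m=(mx>100)
    return m.astype(np.uint8)
def render(p,A,name,q,z0=0):
    x,y,a=q;Rz=np.array([[np.cos(a),-np.sin(a),0],[np.sin(a),np.cos(a),0],[0,0,1]])
    out=np.zeros((2*H*S,2*H*S),np.uint8)
    for P in M[name]:
        u=pix(p,P@Rz.T+[x,y,z0])@A[:,:2].T+A[:,2]
        cv2.fillConvexPoly(out,np.round(cv2.convexHull(np.float32(u))*16).astype(np.int32),1,shift=4)
    return out
def fit(ps,name,g,z0=0,yaws=(0,),near=14):
    data=[]
    for p in ps:
        cz=z0+(10 if "stand" in name else 20)
        im,A=crop(p,pix(p,[g[0],g[1],cz])[0])
        roi=cv2.dilate(render(p,A,name,(*g[:2],0),z0)|render(p,A,name,(*g[:2],.8),z0),np.ones((near*S//2*2+1,)*2)) if 0 else None
        k=cv2.getStructuringElement(cv2.MORPH_ELLIPSE,(2*near*4+1,)*2)
        roi=cv2.dilate(render(p,A,name,(*g[:2],0),z0)|render(p,A,name,(*g[:2],1.57),z0),k)
        data.append((p,A,mask(im,name)&roi,im))
    def cost(v):
        q=(v[0],v[1],v[2]/20)
        return np.mean([1-(lambda a,b:(a&b).sum()/max(1,(a|b).sum()))(render(p,A,name,q,z0),m) for p,A,m,_ in data])
    best=min((minimize(cost,[g[0],g[1],20*a],method="Nelder-Mead",options=dict(initial_simplex=np.array([[g[0],g[1],20*a],[g[0]+5,g[1],20*a],[g[0],g[1]+5,20*a],[g[0],g[1],20*a+6]]),xatol=.05,fatol=1e-4,maxiter=90)) for a in yaws),key=lambda s:s.fun)
    q=(best.x[0],best.x[1],best.x[2]/20)
    views=[cv2.drawContours(im.copy(),cv2.findContours(m,0,2)[0],-1,(0,255,255),1) for _,_,m,im in data]
    for v,(p,A,_,_) in zip(views,data): cv2.drawContours(v,cv2.findContours(render(p,A,name,q,z0),0,2)[0],-1,(255,0,255),2)
    return q,best.fun,views
E
cat > m1.py <<'E'
from fit import *
t=r.capture("top");s=r.capture("side")
G={"large_spool_center":(453,-342),"small_spool_center":(436,-194),"square_stamp_center":(594,355),"long_stamp_center":(603,91),"large_round_stand_top":(450,-38),"small_round_stand_top":(602,207),"square_stand_top":(437,260),"long_stand_top":(460,111)}
V=[]
for n,g in G.items():
    ys=(0,) if "spool" in n or "round" in n else (-.5,0,.5) if "square" in n else (-1,-.5,0,.5,1,1.5)
    for ps in ([t],[s],[t,s]):
        q,c,v=fit(ps,n,g,yaws=ys)
        print(n,len(ps),"%.1f %.1f yaw %.1f cost %.3f"%(q[0],q[1],np.degrees(q[2]),c))
    V.append(np.vstack([cv2.resize(x[150:550,150:550],(196,280)) for x in v]) if 0 else [cv2.resize(x[170:534,170:534],(196,196),interpolation=cv2.INTER_AREA) for x in v])
rows=[np.hstack([V[i][k] for i in range(a,a+4)]) for a in (0,4) for k in (0,1)]
W=np.vstack(rows); W=cv2.resize(W,(600,600)); cv2.imwrite("pics/fit1.png",W[...,::-1])
E
time python3 m1.py
```

```text
large_spool_center 1 453.8 -339.8 yaw -4.2 cost 0.101
large_spool_center 1 454.4 -342.2 yaw 20.0 cost 0.260
large_spool_center 2 453.8 -340.1 yaw 13.9 cost 0.184
small_spool_center 1 442.4 -194.2 yaw -1.8 cost 0.160
small_spool_center 1 440.6 -195.8 yaw 15.2 cost 0.318
small_spool_center 2 442.4 -194.2 yaw -10.3 cost 0.240
square_stamp_center 1 597.5 355.8 yaw -8.3 cost 0.154
square_stamp_center 1 593.9 356.3 yaw -27.9 cost 0.325
square_stamp_center 2 597.1 355.2 yaw -8.9 cost 0.248
long_stamp_center 1 607.3 90.5 yaw -31.5 cost 0.036
long_stamp_center 1 602.7 90.7 yaw -33.4 cost 0.198
long_stamp_center 2 607.1 90.2 yaw -31.6 cost 0.137
large_round_stand_top 1 452.1 -36.5 yaw -4.0 cost 0.034
large_round_stand_top 1 450.7 -38.2 yaw 13.5 cost 0.012
large_round_stand_top 2 451.0 -37.6 yaw -1.1 cost 0.049
small_round_stand_top 1 601.3 207.8 yaw 4.0 cost 0.046
small_round_stand_top 1 600.1 205.7 yaw 20.8 cost 0.026
small_round_stand_top 2 600.3 206.5 yaw 7.0 cost 0.066
square_stand_top 1 440.0 259.6 yaw 65.3 cost 0.051
square_stand_top 1 439.1 257.7 yaw -23.8 cost 0.046
square_stand_top 2 439.9 258.7 yaw -24.4 cost 0.073
long_stand_top 1 462.2 116.1 yaw 14.5 cost 0.051
long_stand_top 1 461.2 114.3 yaw 13.5 cost 0.040
long_stand_top 2 461.4 115.4 yaw 14.3 cost 0.067
real	0m7.641s
user	0m7.482s
sys	0m0.265s
```

View pics/fit1.png

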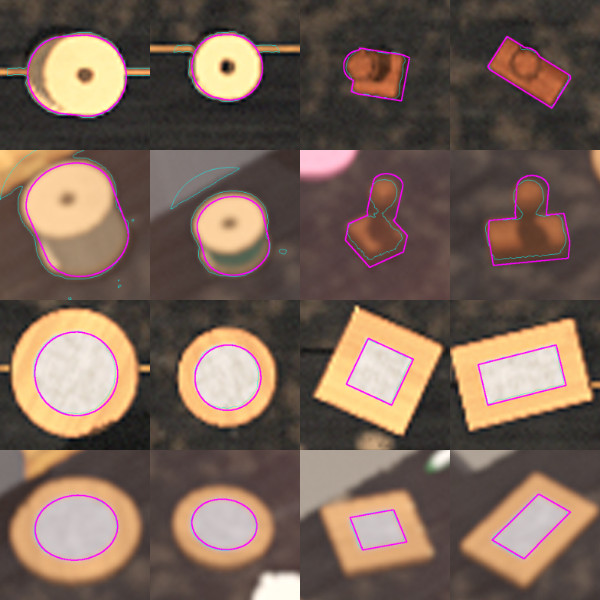

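The contours hug the felts, spools and stamps in the top row. The side-view masks of the spools and stamps are loose, so I'll refit those: top flange only for the spools, a red-minus-blue mask for the stamps.

```bash
cat > m2.py <<'E'
import fit; from fit import *
M["large_spool_center"]=[cyl(28,52,52)];M["small_spool_center"]=[cyl(23,30,30)]
def mask(img,name):
    f=img.astype(float)
    if "stamp" in name: m=(f[...,0]-f[...,2]>mask.st)
    elif "spool" in name: m=f[...,0]>mask.sp
    m=m.astype(np.uint8)
    m=cv2.morphologyEx(m,cv2.MORPH_OPEN,np.ones((25,25),np.uint8)) if "spool" in name else m
    n,l,st,_=cv2.connectedComponentsWithStats(m)
    return (l==1+st[1:,4].argmax()).astype(np.uint8) if n>1 else m
fit.mask=mask
if __name__=="__main__":
    t=r.capture("top");s=r.capture("side")
    G={"large_spool_center":(453,-341),"small_spool_center":(440,-194),"square_stamp_center":(596,355),"long_stamp_center":(605,91)}
    V=[]
    for n,g in G.items():
        ys=(0,) if "spool" in n else (-.5,0,.5) if "square" in n else (-.5,)
        W=[]
        for p,st,sp in ((t,35,170),(s,24,195)):
            mask.st,mask.sp=st,sp
            q,c,v=fit.fit([p],n,g,yaws=ys); W.append(cv2.resize(v[0][150:554,150:554],(200,200)))
            print(n,"%.1f %.1f yaw %.1f cost %.3f"%(q[0],q[1],np.degrees(q[2]),c))
        V.append(np.vstack(W))
    cv2.imwrite("pics/fit2.png",np.hstack(V)[...,::-1])
E
python3 m2.py
```

```text
Traceback (most recent call last):
  File "m2.py", line 21, in <module>
    q,c,v=fit.fit([p],n,g,yaws=ys); W.append(cv2.resize(v[0][150:554,150:554],(200,200)))
          ^^^^^^^
AttributeError: 'function' object has no attribute 'fit'
```

```bash
sed -i 's/^import fit; from fit import \*/from fit import *\nimport fit as F/; s/^fit.mask=mask/F.mask=mask/; s/fit\.fit(/F.fit(/' m2.py; python3 m2.py
```

```text
large_spool_center 454.5 -338.7 yaw 7.6 cost 0.113
large_spool_center 453.0 -341.0 yaw 0.0 cost 1.000
small_spool_center 440.0 -194.0 yaw 0.0 cost 1.000
small_spool_center 442.3 -194.8 yaw 3.8 cost 0.081
square_stamp_center 597.6 356.5 yaw -6.4 cost 0.087
square_stamp_center 596.0 355.0 yaw -28.6 cost 1.000
long_stamp_center 607.3 90.4 yaw -31.2 cost 0.028
long_stamp_center 605.0 91.0 yaw -28.6 cost 1.000
```

View pics/fit2.png

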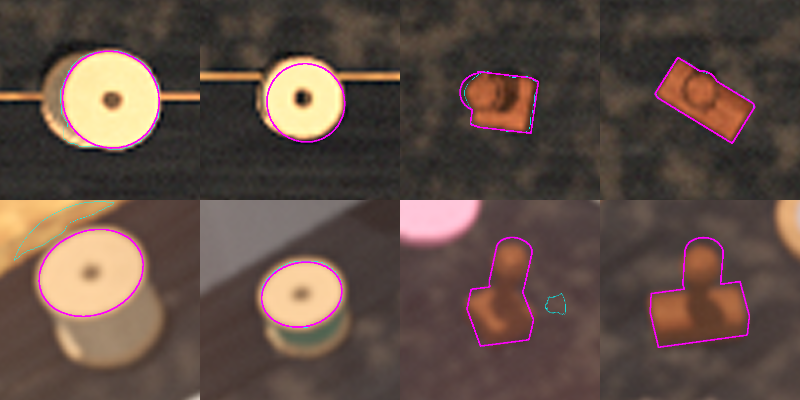

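Run:
```python
from h import *
from scipy.spatial.transform import Rotation as T
o=r.observe();print(o["t"],o["tcp_pos"].round(2));print(T.from_rotvec(o["ee_rot"]).as_matrix().round(4))
R=T.from_rotvec(o["ee_rot"]).as_matrix();print(np.degrees(np.arctan2(R[1,1],R[0,1])))
```

```text
1.4 [ 215.92 -478.55  404.75]
[[ 9.115e-01  4.113e-01 -0.000e+00]
 [ 4.113e-01 -9.115e-01 -1.000e-04]
 [-1.000e-04  1.000e-04 -1.000e+00]]
-65.71446175829472
```

Request:
{"method": "servo_tool", "body": {"targets": [[0.05,0.03,0,0,0,-8,0],[0.1,0.06,0,0,0,-16,0],[0.15,0.09,-0.03,0,0,-24.3,0],[0.2,0.12,-0.06,0,0,-24.3,0],[0.238,0.1385,-0.09,0,0,-24.3,0],[0.238,0.1385,-0.12,0,0,-24.3,0],[0.238,0.1385,-0.15,0,0,-24.3,0],[0.238,0.1385,-0.18,0,0,-24.3,0],[0.238,0.1385,-0.205,0,0,-24.3,0],[0.238,0.1385,-0.2158,0,0,-24.3,0],[0.238,0.1385,-0.2158,0,0,-24.3,0],[0.238,0.1385,-0.2158,0,0,-24.3,0]], "newtons": 20}}

```text
t: 2.9
tcp_pos: [454.2, -340.4, 190.0]
ee_rot: [3.14, -0.001, 0.002]
ft_force: [0.4, -0.1, 0.4]
gripper_width: 91.7
gripper_force: 0.0
```

Request:
{"method": "servo_tool", "body": {"targets": [[0,0,0,0,0,0,255],[0,0,0,0,0,0,255],[0,0,0,0,0,0,255],[0,0,0,0,0,0,255],[0,0,0,0,0,0,255],[0,0,0,0,0,0,255]]}}

```text
t: 3.65
tcp_pos: [453.9, -340.1, 189.0]
ee_rot: [3.141, -0.0, 0.0]
ft_force: [-0.2, 0.8, 1.7]
gripper_width: 55.8
gripper_force: 20.0
```

Request:
{"method": "servo_tool", "body": {"targets": [[0,0,0.03,0,0,0,255],[0,0,0.06,0,0,0,255],[0,0.02,0.08,0,0,0,255],[0,0.06,0.08,0,0,0,255],[0,0.1,0.08,0,0,0,255],[0,0.14,0.08,0,0,0,255],[0,0.18,0.08,0,0,0,255],[0,0.22,0.08,0,0,0,255],[-0.001,0.26,0.08,0,0,0,255],[-0.003,0.29,0.07,0,0,0,255],[-0.003,0.3025,0.05,0,0,0,255],[-0.003,0.3025,0.03,0,0,0,255]]}}

```text
t: 5.15
tcp_pos: [450.8, -36.5, 218.6]
ee_rot: [3.142, 0.002, 0.001]
ft_force: [-0.2, -0.5, -1.1]
gripper_width: 55.8
gripper_force: 20.0
```

Request:
{"method": "servo_tool", "body": {"targets": [[0,0,-0.01,0,0,0,255],[0,0,-0.015,0,0,0,255],[0,0,-0.0192,0,0,0,255],[0,0,-0.0192,0,0,0,255],[0,0,-0.0192,0,0,0,255],[0,0,-0.0192,0,0,0,255]]}}

```text
t: 5.9
tcp_pos: [451.0, -37.6, 200.0]
ee_rot: [3.141, -0.001, 0.001]
ft_force: [-0.1, 0.4, -0.9]
gripper_width: 55.9
gripper_force: 20.0
```

Request:
{"method": "servo_tool", "body": {"targets": [[0,0,0,0,0,0,0],[0,0,0,0,0,0,0],[0,0,0,0,0,0,0],[0,0,0,0,0,0,0],[0,0,0.03,0,0,0,0],[0,0,0.07,0,0,0,0],[-0.002,-0.03,0.09,0,0,0,0],[-0.005,-0.08,0.09,0,0,0,0],[-0.009,-0.13,0.08,0,0,0,0],[-0.009,-0.157,0.06,0,0,0,0],[-0.009,-0.157,0.03,0,0,0,0],[-0.009,-0.157,0.01,0,0,0,0]]}}

```text
t: 7.4
tcp_pos: [441.5, -194.9, 208.5]
ee_rot: [-3.141, 0.002, 0.002]
ft_force: [0.9, -0.3, 0.8]
gripper_width: 91.9
gripper_force: 0.0
```

Request:
{"method": "servo_tool", "body": {"targets": [[0,0,-0.015,0,0,0,0],[0,0,-0.03,0,0,0,0],[0,0,-0.03,0,0,0,0],[0,0,-0.03,0,0,0,255],[0,0,-0.03,0,0,0,255],[0,0,-0.03,0,0,0,255],[0,0,-0.03,0,0,0,255],[0,0,-0.03,0,0,0,255],[0,0,-0.03,0,0,0,255],[0,0,-0.03,0,0,0,255]]}}

```text
t: 8.65
tcp_pos: [441.9, -194.5, 179.8]
ee_rot: [3.141, -0.001, 0.0]
ft_force: [0.4, -0.0, 0.6]
gripper_width: 45.9
gripper_force: 20.0
```

```bash
cat > look.py <<'E'
import sys; from h import *
n=sys.argv[1]; V=[]
for c,a in zip(("top","side"),sys.argv[2:]):
    p=r.capture(c); x,y,w=map(int,a.split(",")); V.append(cv2.resize(p["color"][max(0,y-w):y+w,max(0,x-w):x+w],(400,400),interpolation=cv2.INTER_CUBIC))
cv2.imwrite(f"pics/{n}.png",np.hstack(V)[...,::-1])
E
python3 look.py l1 370,290,80 240,240,80
```

```text
(no output)
```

View pics/l1.png

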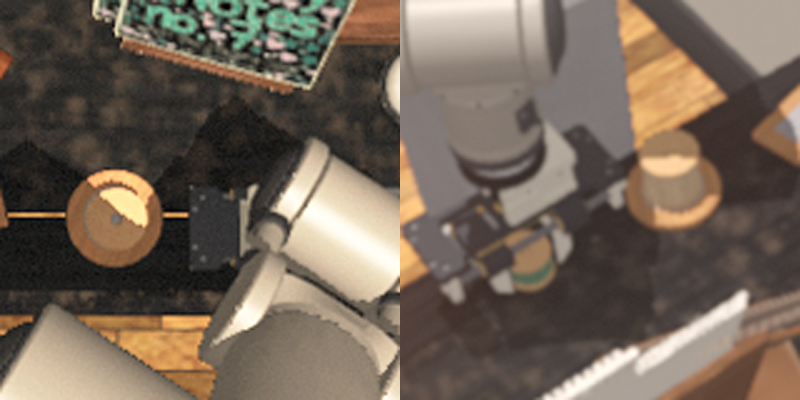

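The large spool stands centred on the large stand (at 115,217 in the left crop), and the small spool is in the grip.

Request:
{"method": "servo_tool", "body": {"targets": [[0,0,0.03,0,0,0,255],[0,0,0.06,0,0,0,255],[0,0.02,0.09,0,0,0,255],[0,0.06,0.1,0,0,0,255],[0,0.105,0.1,0,0,0,255],[0.005,0.15,0.1,0,0,0,255],[0.02,0.195,0.1,0,0,0,255],[0.04,0.235,0.1,0,0,0,255],[0.065,0.27,0.1,0,0,0,255],[0.09,0.305,0.1,0,0,0,255],[0.115,0.34,0.1,0,0,0,255],[0.14,0.37,0.1,0,0,0,255]]}}

```text
t: 10.25
tcp_pos: [582.5, 176.9, 279.4]
ee_rot: [3.141, 0.0, -0.001]
ft_force: [0.1, -0.8, -1.2]
gripper_width: 45.6
gripper_force: 20.0
```

Request:
{"method": "servo_tool", "body": {"targets": [[0.0185,0.031,0,0,0,0,255],[0.0185,0.031,-0.03,0,0,0,255],[0.0185,0.031,-0.055,0,0,0,255],[0.0185,0.031,-0.075,0,0,0,255],[0.0185,0.031,-0.084,0,0,0,255],[0.0185,0.031,-0.0893,0,0,0,255],[0.0185,0.031,-0.0893,0,0,0,255],[0.0185,0.031,-0.0893,0,0,0,255],[0.0185,0.031,-0.0893,0,0,0,255]]}}

```text
t: 11.38
tcp_pos: [600.6, 206.5, 191.1]
ee_rot: [-3.141, 0.0, -0.002]
ft_force: [0.1, -0.6, -1.4]
gripper_width: 45.9
gripper_force: 20.0
```

Request:
{"method": "servo_tool", "body": {"targets": [[0.0,0,0,0,0,0,0],[0,0,0,0,0,0,0],[0,0,0,0,0,0,0],[0,0,0,0,0,0,0],[0,0,0.03,0,0,0,0],[0,0,0.07,0,0,0,0],[0,0.02,0.105,0,0,0,0],[-0.001,0.07,0.11,0,0,0,0],[-0.002,0.12,0.11,0,0,0,0],[-0.0035,0.149,0.1,0,0,0,0],[-0.0035,0.149,0.08,0,0,0,0],[-0.0035,0.149,0.06,0,0,0,0]]}}

```text
t: 12.88
tcp_pos: [596.6, 356.1, 249.8]
ee_rot: [3.141, 0.001, 0.0]
ft_force: [-0.6, 0.0, -0.5]
gripper_width: 92.2
gripper_force: 0.0
```

```bash
python3 look.py l2 205,245,65 400,200,65
```

```text
(no output)
```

View pics/l2.png

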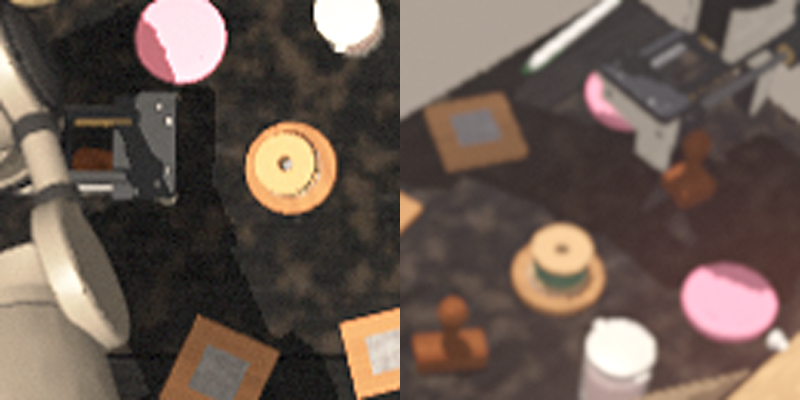

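The small spool stands on the small stand (left crop, 288,165), and the open fingers straddle the square stamp.

Request:
{"method": "servo_tool", "body": {"targets": [[0,0,-0.02,0,0,0,0],[0,0,-0.0377,0,0,0,0],[0,0,-0.0377,0,0,0,0],[0,0,-0.0377,0,0,0,255],[0,0,-0.0377,0,0,0,255],[0,0,-0.0377,0,0,0,255],[0,0,-0.0377,0,0,0,255],[0,0,-0.0377,0,0,0,255],[0,0,-0.0377,0,0,0,255],[0,0,-0.0377,0,0,0,255],[0,0,-0.0377,0,0,0,255],[0,0,-0.0377,0,0,0,255]]}}

```text
t: 14.48
tcp_pos: [596.9, 355.4, 212.7]
ee_rot: [3.141, -0.001, -0.0]
ft_force: [-1.3, -0.5, 0.8]
gripper_width: 20.3
gripper_force: 20.0
```

Request:
{"method": "servo_tool", "body": {"targets": [[0,0,0.01,0,0,0,255],[0,0,0.02,0,0,0,255],[0,0,0.03,0,0,0,255],[0,0,0.03,0,0,0,255]]}}

```text
t: 14.98
tcp_pos: [597.2, 355.6, 244.4]
ee_rot: [-3.141, 0.0, -0.004]
ft_force: [-0.5, -0.1, -0.9]
gripper_width: 19.8
gripper_force: 20.0
```

```bash
python3 look.py l3 175,235,30 429,190,30
```

```text
(no output)
```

View pics/l3.png

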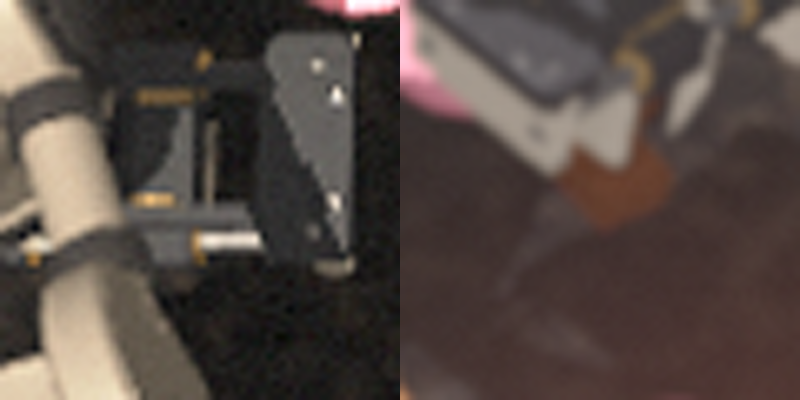

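Request:
{"method": "servo_tool", "body": {"targets": [[0,0,0.025,0,0,0,255],[0,0,0.05,0,0,0,255],[-0.03,-0.02,0.05,0,0,-4,255],[-0.06,-0.04,0.05,0,0,-8,255],[-0.09,-0.06,0.05,0,0,-12,255],[-0.12,-0.075,0.05,0,0,-15,255],[-0.145,-0.09,0.05,0,0,-17.4,255],[-0.157,-0.0967,0.05,0,0,-17.4,255],[-0.157,-0.0967,0.03,0,0,-17.4,255],[-0.157,-0.0967,0.01,0,0,-17.4,255],[-0.157,-0.0967,0.0,0,0,-17.4,255],[-0.157,-0.0967,0.0,0,0,-17.4,255]]}}

```text
t: 16.58
tcp_pos: [439.8, 258.7, 242.1]
ee_rot: [3.104, -0.476, -0.002]
ft_force: [0.4, -0.2, -0.7]
gripper_width: 19.8
gripper_force: 20.0
```

```bash
python3 look.py l4 211,300,35 360,172,35
```

```text
(no output)
```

View pics/l4.png

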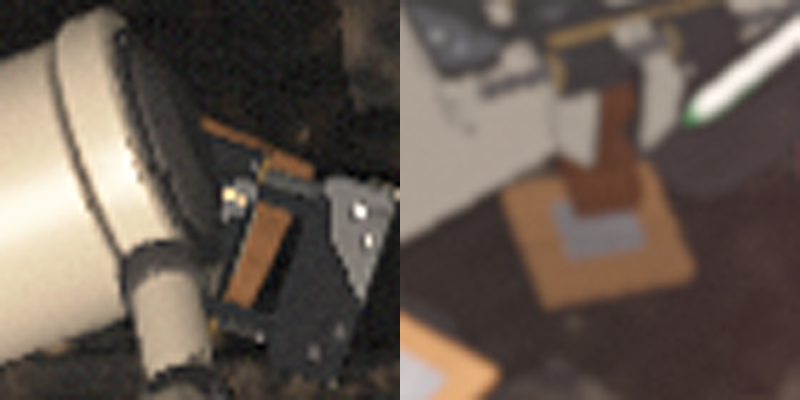

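Request:
{"method": "servo_tool", "body": {"targets": [[0,0,-0.008,0,0,0,255],[0,0,-0.014,0,0,0,255],[0,0,-0.018,0,0,0,255],[0,0,-0.0195,0,0,0,255],[0,0,-0.0195,0,0,0,255],[0,0,-0.0195,0,0,0,255]]}}

```text
t: 17.42
tcp_pos: [440.0, 258.8, 223.4]
ee_rot: [-3.105, 0.476, -0.0]
ft_force: [-0.1, -0.5, -1.0]
gripper_width: 19.8
gripper_force: 20.0
```

Request:
{"method": "servo_tool", "body": {"targets": [[0,0,0,0,0,0,230],[0,0,0,0,0,0,200],[0,0,0,0,0,0,100],[0,0,0,0,0,0,0],[0,0,0,0,0,0,0],[0,0,0.03,0,0,0,0],[0,0,0.07,0,0,0,0],[0.03,0.03,0.1,0,0,0,0],[0.08,0.06,0.1,0,0,0,0],[0.13,0.09,0.1,0,0,0,0],[0.16,0.1,0.1,0,0,0,0],[0.16,0.1,0.1,0,0,0,0]]}}

```text
t: 18.92
tcp_pos: [601.2, 359.0, 321.8]
ee_rot: [3.105, -0.476, -0.001]
ft_force: [-1.0, -0.0, -0.5]
gripper_width: 91.5
gripper_force: 0.0
```

```bash
python3 look.py l5 211,300,35 360,172,35
```

```text
(no output)
```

View pics/l5.png

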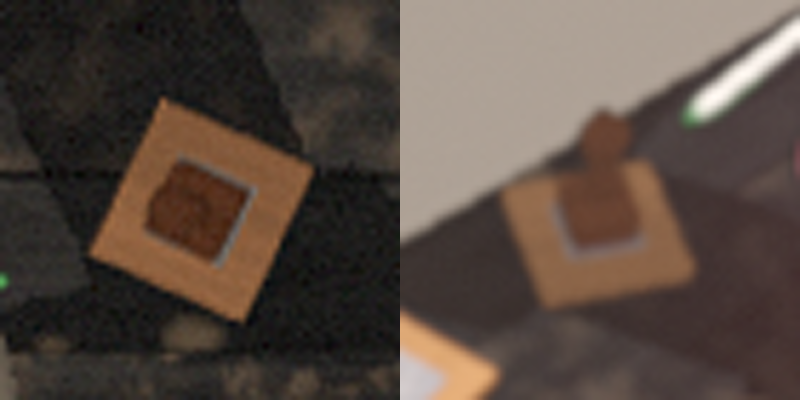

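The square stamp stands upright on the square felt, close to square with it. I'll measure it precisely once the arm has moved away over the long stamp.

Request:
{"method": "servo_tool", "body": {"targets": [[0,-0.03,0,0,0,-8,0],[0,-0.08,0,0,0,-16,0],[0,-0.13,0,0,0,-24,0],[0.002,-0.18,0,0,0,-32,0],[0.004,-0.225,0,0,0,-40,0],[0.007,-0.255,0,0,0,-47.6,0],[0.007,-0.269,0,0,0,-47.6,0],[0.007,-0.269,-0.03,0,0,-47.6,0],[0.007,-0.269,-0.06,0,0,-47.6,0],[0.007,-0.269,-0.07,0,0,-47.6,0]]}}

```text
t: 20.27
tcp_pos: [605.8, 90.5, 251.8]
ee_rot: [2.651, -1.683, -0.005]
ft_force: [-0.7, -0.0, 1.2]
gripper_width: 92.0
gripper_force: 0.0
```

```bash
cat > m3.py <<'E'
import sys; from m2 import *
t=r.capture("top");s=r.capture("side");V=[]
n=sys.argv[1]; g=[float(v) for v in sys.argv[2].split(",")]; z=float(sys.argv[3]); T=[int(v) for v in sys.argv[4].split(",")]
def mk(img,name):
    f=img.astype(float);mx=f.max(2);mn=f.min(2)
    if "stamp" in name:
        m=((mx-mn)/(mx+1)>mk.sat)&(mx<mk.v)
    else: m=(f[...,0]>mk.v)
    m=cv2.morphologyEx(m.astype(np.uint8),cv2.MORPH_OPEN,np.ones((9,9),np.uint8))
    k,l,st,_=cv2.connectedComponentsWithStats(m)
    return (l==1+st[1:,4].argmax()).astype(np.uint8) if k>1 else m
F.mask=mk; mk.sat=.45
for p,v in ((t,T[0]),(s,T[1])):
    mk.v=v
    q,c,w=F.fit([p],n,g,z0=z,yaws=(np.radians(g[2]),),near=8)
    print("%.1f %.1f yaw %.1f cost %.3f"%(q[0],q[1],np.degrees(q[2]),c)); V.append(cv2.resize(w[0][150:554,150:554],(400,400)))
cv2.imwrite(f"pics/{sys.argv[5]}.png",np.hstack(V)[...,::-1])
E
python3 m3.py square_stamp_center 439.7,258.7,-24.4 10 150,150 q1
```

```text
439.9 261.7 yaw -26.2 cost 0.460
439.7 258.7 yaw -24.4 cost 1.000
```

View pics/q1.png

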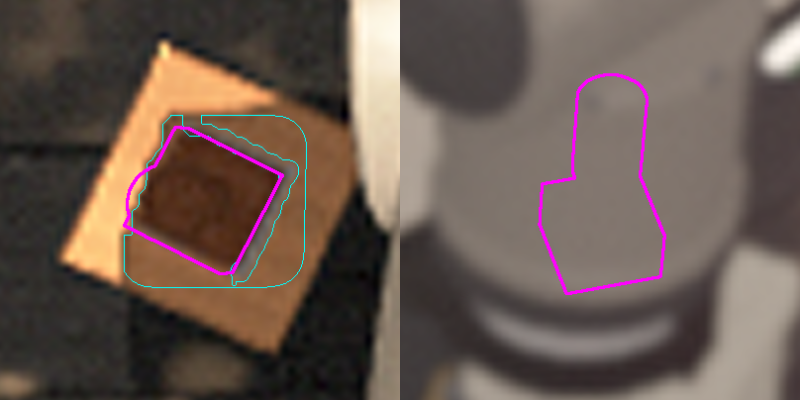

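Request:
{"method": "servo_tool", "body": {"targets": [[0,0,-0.02,0,0,0,0],[0,0,-0.04,0,0,0,0],[0,0,-0.0405,0,0,0,0],[0,0,-0.0405,0,0,0,255],[0,0,-0.0405,0,0,0,255],[0,0,-0.0405,0,0,0,255],[0,0,-0.0405,0,0,0,255],[0,0,-0.0405,0,0,0,255],[0,0,-0.0405,0,0,0,255],[0,0,-0.0405,0,0,0,255],[0,0,-0.0405,0,0,0,255],[0,0,-0.0405,0,0,0,255]]}}

```text
t: 21.88
tcp_pos: [606.8, 89.7, 212.7]
ee_rot: [2.649, -1.688, -0.001]
ft_force: [-0.3, -0.4, 0.7]
gripper_width: 20.8
gripper_force: 20.0
```

Request:
{"method": "servo_tool", "body": {"targets": [[0,0,0.02,0,0,0,255],[0,0,0.04,0,0,0,255],[-0.01,0,0.06,0,0,5,255],[-0.035,0.005,0.06,0,0,12,255],[-0.06,0.01,0.06,0,0,20,255],[-0.085,0.015,0.06,0,0,28,255],[-0.11,0.02,0.06,0,0,36,255],[-0.135,0.025,0.06,0,0,42,255],[-0.1453,0.0256,0.055,0,0,45.5,255],[-0.1453,0.0256,0.04,0,0,45.5,255],[-0.1453,0.0256,0.025,0,0,45.5,255],[-0.1453,0.0256,0.018,0,0,45.5,255]]}}

```text
t: 23.38
tcp_pos: [461.5, 115.4, 230.2]
ee_rot: [3.096, -0.532, -0.001]
ft_force: [0.4, 0.6, -2.1]
gripper_width: 20.5
gripper_force: 20.0
```

Request:
{"method": "servo_tool", "body": {"targets": [[0,0,-0.004,0,0,0,255],[0,0,-0.007,0,0,0,255],[0,0,-0.0075,0,0,0,255],[0,0,-0.0075,0,0,0,255],[0,0,-0.0075,0,0,0,230],[0,0,-0.0075,0,0,0,200],[0,0,-0.0075,0,0,0,100],[0,0,-0.0075,0,0,0,0],[0,0,-0.0075,0,0,0,0],[0,0,0.03,0,0,0,0],[0,0,0.07,0,0,0,0],[0,0,0.09,0,0,0,0]]}}

```text
t: 24.88
tcp_pos: [461.9, 115.4, 322.8]
ee_rot: [-3.095, 0.532, -0.004]
ft_force: [0.5, 0.5, 0.4]
gripper_width: 75.5
gripper_force: 0.0
```

Request:
{"method": "servo_tool", "body": {"targets": [[-0.02,-0.05,0.03,0,0,0,0],[-0.04,-0.1,0.06,0,0,0,0],[-0.05,-0.16,0.08,0,0,0,0],[-0.06,-0.22,0.08,0,0,0,0],[-0.06,-0.28,0.08,0,0,0,0],[-0.07,-0.34,0.08,0,0,0,0],[-0.1,-0.4,0.08,0,0,0,0],[-0.12,-0.45,0.08,0,0,0,0],[-0.15,-0.5,0.08,0,0,0,0],[-0.18,-0.55,0.08,0,0,0,0],[-0.2,-0.56,0.08,0,0,0,0],[-0.2,-0.56,0.08,0,0,0,0]]}}

```text
t: 26.38
tcp_pos: [260.4, -445.4, 400.4]
ee_rot: [-3.095, 0.537, 0.001]
ft_force: [0.3, -0.2, 0.4]
gripper_width: 91.7
gripper_force: 0.0
```

```bash
cat > m4.py <<'E'
import sys; from m2 import *
t=r.capture("top");s=r.capture("side")
def mk(img,name):
    f=img.astype(float);mx=f.max(2);mn=f.min(2);hsv=cv2.cvtColor(img,cv2.COLOR_RGB2HSV)
    # stamp: dark reddish brown; wood: bright; felt: grey
    if "stamp" in name: m=((mx-mn)/(mx+1)>.5)&(f[...,1]<mk.g)
    else: m=f[...,0]>mk.sp
    m=cv2.morphologyEx(m.astype(np.uint8),cv2.MORPH_OPEN,np.ones((9,9),np.uint8))
    k,l,st,_=cv2.connectedComponentsWithStats(m)
    return (l==1+st[1:,4].argmax()).astype(np.uint8) if k>1 else m
F.mask=mk;V=[]
G={"large_spool_center":(451,-37.5,0),"small_spool_center":(600.5,206.6,0),"square_stamp_center":(439.7,258.7,-24.4),"long_stamp_center":(461.5,115.3,14.1)}
for n,g in G.items():
    W=[]
    for p,gg,sp in ((t,110,205),(s,85,215)):
        mk.g,mk.sp=gg,sp
        q,c,v=F.fit([p],n,g,z0=10,yaws=(np.radians(g[2]),),near=8); W.append(cv2.resize(v[0][150:554,150:554],(200,200)))
        print(n,"%.1f %.1f yaw %.1f cost %.3f"%(q[0],q[1],np.degrees(q[2]),c))
    V.append(np.vstack(W))
cv2.imwrite(f"pics/{sys.argv[1]}.png",cv2.resize(np.hstack(V),None,fx=1,fy=1)[...,::-1])
E
python3 m4.py e1
```

```text
large_spool_center 450.7 -36.5 yaw 11.5 cost 0.338
large_spool_center 449.9 -38.5 yaw 13.2 cost 0.163
small_spool_center 598.3 211.3 yaw -1.8 cost 0.472
small_spool_center 600.5 206.6 yaw 0.0 cost 1.000
square_stamp_center 441.1 258.7 yaw -25.9 cost 0.199
square_stamp_center 439.7 258.7 yaw -24.4 cost 1.000
long_stamp_center 464.8 115.8 yaw 13.6 cost 0.154
long_stamp_center 462.8 113.4 yaw 31.5 cost 0.614
```

View pics/e1.png

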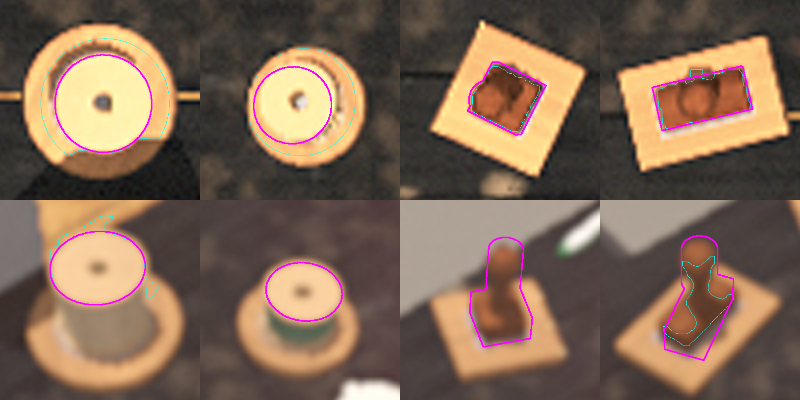

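```bash
cat > m5.py <<'E'
import sys; from m2 import *
def mk(img,name):
    f=img.astype(float)
    m=((f[...,1]<mk.g)&(f[...,0]>mk.k*f[...,2])).astype(np.uint8)
    m=cv2.morphologyEx(m,cv2.MORPH_OPEN,np.ones((9,9),np.uint8))
    k,l,st,_=cv2.connectedComponentsWithStats(m)
    return (l==1+st[1:,4].argmax()).astype(np.uint8) if k>1 else m
F.mask=mk
def hole(p,x,y,z):
    c=pix(p,[x,y,z])[0]; im,A=crop(p,c); g=im.astype(float).sum(2)
    ring=lambda rad:render_disc(p,A,x,y,z,rad)
    m=ring(10)>0; w=np.clip(np.percentile(g[m],60)-g,0,None)*m; w[w<.4*w.max()]=0
    Y,X=np.mgrid[:g.shape[0],:g.shape[1]]
    u=np.array([(w*X).sum(),(w*Y).sum()])/w.sum()
    return ray(p,(u-A[:,2])/S,z)[0][:2]
def render_disc(p,A,x,y,z,rad):
    out=np.zeros((2*H*S,2*H*S),np.uint8); u=pix(p,cyl(rad,z,z)+[x,y,0])@A[:,:2].T+A[:,2]
    cv2.fillConvexPoly(out,np.int32(cv2.convexHull(np.float32(u))),1); return out
t=r.capture("top");s=r.capture("side");V=[]
ST={"square_stamp_center":("square_stand_top",(440.0,259.6,-24.7),(439.1,257.7,-23.8)),"long_stamp_center":("long_stand_top",(462.2,116.1,14.5),(461.2,114.3,13.5))}
for n,(sn,gt,gs) in ST.items():
    W=[]
    for p,g,gg,k in ((t,gt,130,1.5),(s,gs,118,1.4)):
        mk.g,mk.k=gg,k
        q,c,v=F.fit([p],n,g,z0=10,yaws=(np.radians(g[2]),),near=8)
        print(n,"off %.1f %.1f yaw %.1f cost %.3f"%(q[0]-g[0],q[1]-g[1],np.degrees(q[2])-g[2],c))
        im=v[0]; cz=pix(p,[g[0],g[1],30])[0]; _,A=crop(p,cz)
        gr=(g[0],g[1],np.radians(g[2]))
        cv2.drawContours(im,cv2.findContours(render(p,A,sn,gr),0,2)[0],-1,(0,0,255),2)
        W.append(cv2.resize(im[200:500,150:550],(400,300)))
    V.append(np.hstack(W))
for n,x,y,z,a,b in (("large",451,-37.5,62,(452.1,-36.5),(450.7,-38.2)),("small",600.5,206.6,40,(601.3,207.8),(600.1,205.7))):
    for p,g in ((t,a),(s,b)): print(n,"off",hole(p,x,y,z)-g)
cv2.imwrite(f"pics/{sys.argv[1]}.png",np.vstack(V)[...,::-1])
E
python3 m5.py f1
```

```text
square_stamp_center off 0.0 0.0 yaw 0.0 cost 1.000
square_stamp_center off 0.0 0.0 yaw 0.0 cost 1.000
long_stamp_center off 2.3 -0.7 yaw -0.4 cost 0.092
long_stamp_center off 1.0 -1.8 yaw 9.5 cost 0.177
large off [-1.13941345 -0.24163779]
large off [-0.28751519 -0.14302365]
small off [0.33606493 1.91344612]
small off [ 0.20183198 -0.10129857]
```

View pics/f1.png

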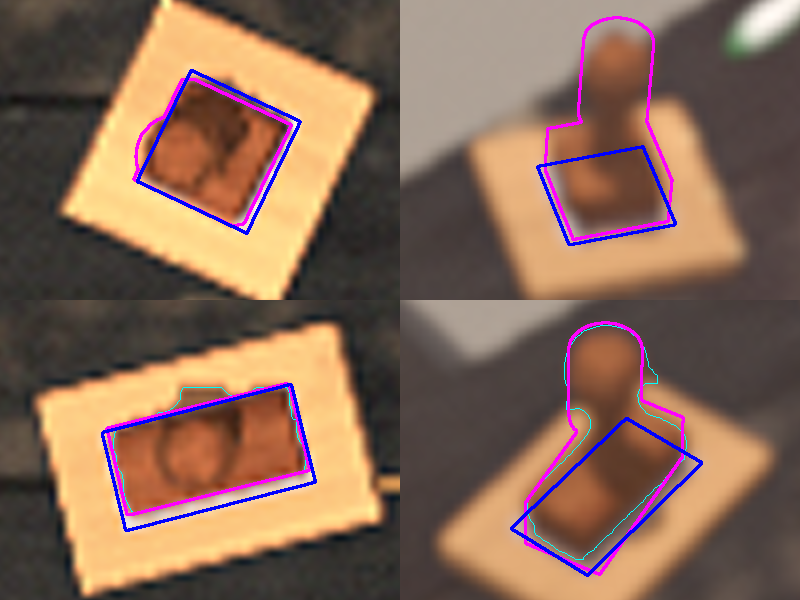

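```bash
python3 - <<'E'
import re
s=open("m5.py").read()
s=s.replace('m=((f[...,1]<mk.g)&(f[...,0]>mk.k*f[...,2])).astype(np.uint8)','m=((f[...,1]<mk.k*f[...,0])&(f[...,0]>40)).astype(np.uint8)')
s=s.replace("(l==1+st[1:,4].argmax())","(l==np.bincount(l[300:404,300:404][m[300:404,300:404]>0],minlength=2).argmax())")
s=s.replace("((t,gt,130,1.5),(s,gs,118,1.4))","((t,gt,0,.66),(s,gs,0,.72))")
s=s.replace("t=r.capture",'''for n in ("square","long"): M[n+"_stamp_center"][1:]=[cyl(7.5,19,40),cyl(10.3,40,65),cyl(7,65,69)]
t=r.capture''',1)
s=s.replace("        im=v[0]",'''        _,A=crop(p,pix(p,[g[0],g[1],30])[0])
        for o in ([0,0,29],[0,0,79],[0,-12,29],[22,22,10]):
            print((np.round(pix(p,np.array([g[0],g[1],0])+o)[0]).astype(int)),p["color"][tuple(np.round(pix(p,np.array([g[0],g[1],0])+o)[0][::-1]).astype(int))],end=" ")
        print();im=v[0]''')
open("m5.py","w").write(s)
E
python3 m5.py f2
```

```text
square_stamp_center off 1.0 0.9 yaw -4.6 cost 0.131
[209 302] [164  88  51] [205 302] [190 101  59] [214 302] [177  96  56] [202 292] [252 197 126] 
square_stamp_center off -2.7 2.9 yaw -5.7 cost 0.210
[359 171] [96 63 48] [361 157] [164 104  73] [356 173] [174 107  69] [371 177] [225 172 121] 
long_stamp_center off 2.1 -0.4 yaw -0.6 cost 0.109
[271 292] [188 104  62] [269 292] [196 107  65] [276 292] [171  91  53] [262 283] [255 216 139] 
long_stamp_center off -2.4 1.6 yaw 8.4 cost 0.157
[321 202] [97 61 44] [321 188] [161  98  63] [317 204] [166 100  63] [334 208] [223 170 117] 
large off [-1.12977819 -0.2255119 ]
large off [-0.29324173 -0.15316093]
small off [0.32135433 1.85786633]
small off [ 0.16749571 -0.11619764]
```

```bash
cat > m6.py <<'E'
import sys; from fit import *
def solve(p,n,g,k):
    im,A=crop(p,pix(p,[g[0],g[1],25])[0]); f=im.astype(float)
    m=((f[...,1]<k*f[...,0])&(f[...,0]>40)).astype(np.uint8)
    a,b=(32,32) if "square" in n else (26,54)
    M["h"]=[cyl(9,19,40),cyl(12,38,70)]; M["b"]=[box(a+16,b+16,-2,20)]
    q0=(g[0],g[1],np.radians(g[2]))
    w=(cv2.dilate(render(p,A,"h",q0,10),np.ones((17,17)))==0)&(render(p,A,"b",q0,10)>0)
    def ren(v):
        M["x"]=[box(a+v[3],b+v[3],0,19)]
        return render(p,A,"x",(v[0],v[1],v[2]/20),10)
    c=lambda v:((ren(v)^m)&w).sum()/5000
    best=None
    for d in (-.1,0,.1):
        x0=np.array([g[0],g[1],20*(q0[2]+d),0]);sx=np.vstack([x0,x0+np.diag([4,4,4,2])])
        s=minimize(c,x0,method="Nelder-Mead",options=dict(initial_simplex=sx,xatol=.03,fatol=1e-4,maxiter=250))
        if best is None or s.fun<best.fun: best=s
    v=best.x; out=im.copy()
    cv2.drawContours(out,cv2.findContours(m*w.astype(np.uint8),0,2)[0],-1,(0,255,255),1);cv2.drawContours(out,cv2.findContours(ren(v),0,2)[0],-1,(255,0,255),2)
    o=np.array([v[0]-g[0],v[1]-g[1]]);an=np.radians(g[2]);l=np.array([[np.cos(an),np.sin(an)],[-np.sin(an),np.cos(an)]])@o
    print(n,"off",o.round(1),"in stand axes",l.round(1),"yaw %.1f scale %.1f cost %.2f"%(np.degrees(v[2]/20)-g[2],v[3],best.fun))
    return cv2.resize(out[200:500,150:550],(400,300))
t=r.capture("top");s=r.capture("side")
ST={"square":((440.0,259.6,-24.7),(439.1,257.7,-23.8)),"long":((462.2,116.1,14.5),(461.2,114.3,13.5))}
V=[np.hstack([solve(t,n,a,.66),solve(s,n,b,.72)]) for n,(a,b) in ST.items()]
cv2.imwrite(f"pics/{sys.argv[1]}.png",np.vstack(V)[...,::-1])
E
python3 m6.py f3
```

```text
square off [0.3 0.8] in stand axes [-0.1  0.8] yaw -1.6 scale -2.1 cost 0.04
square off [-2.1  2.3] in stand axes [-2.8  1.3] yaw -0.9 scale -4.5 cost 0.16
long off [ 1.7 -0.6] in stand axes [ 1.5 -1. ] yaw -0.4 scale -2.0 cost 0.15
long off [-1.8  0.7] in stand axes [-1.6  1.2] yaw 0.4 scale -5.5 cost 0.15
```

The spools are within about 1.5 mm and the square stamp within about 1 mm and 1.5°. The long stamp sits about 2 mm too far toward +x (felt shows only at its lower edge in the top view), so I'll regrasp and shift it.

Request:
{"method": "servo_tool", "body": {"targets": [[0.02,0.03,0,0,0,0,0],[0.05,0.08,0,0,0,0,0],[0.08,0.13,0,0,0,0,0],[0.1,0.19,0,0,0,0,0],[0.13,0.25,0,0,0,0,0],[0.14,0.31,0,0,0,0,0],[0.15,0.37,0,0,0,0,0],[0.16,0.43,-0.02,0,0,0,0],[0.18,0.49,-0.05,0,0,0,0],[0.2,0.54,-0.08,0,0,0,0],[0.2,0.56,-0.09,0,0,0,0],[0.2,0.56,-0.1,0,0,0,0]]}}

```text
t: 28.28
tcp_pos: [461.4, 117.3, 299.9]
ee_rot: [3.097, -0.526, -0.001]
ft_force: [0.4, 0.1, 0.1]
gripper_width: 92.0
gripper_force: 0.0
```

Request:
{"method": "servo_tool", "body": {"targets": [[0,0,-0.02,0,0,0,0],[0,0,-0.045,0,0,0,0],[0,0,-0.065,0,0,0,0],[0,0,-0.077,0,0,0,0],[0,0,-0.077,0,0,0,255],[0,0,-0.077,0,0,0,255],[0,0,-0.077,0,0,0,255],[0,0,-0.077,0,0,0,255],[0,0,-0.077,0,0,0,255],[0,0,-0.077,0,0,0,255],[0,0,-0.077,0,0,0,255],[0,0,-0.077,0,0,0,255]]}}

```text
t: 29.78
tcp_pos: [461.6, 115.3, 223.7]
ee_rot: [3.096, -0.532, -0.0]
ft_force: [-0.1, -0.7, 0.7]
gripper_width: 20.6
gripper_force: 20.0
```

Request:
{"method": "servo_tool", "body": {"targets": [[0,0,0.003,0,0,0,255],[0,0,0.006,0,0,0,255],[-0.0018,0.0005,0.006,0,0,0,255],[-0.0018,0.0005,0.006,0,0,0,255],[-0.0018,0.0005,0.003,0,0,0,255],[-0.0018,0.0005,0,0,0,0,255],[-0.0018,0.0005,0,0,0,0,255],[-0.0018,0.0005,0,0,0,0,230],[-0.0018,0.0005,0,0,0,0,200],[-0.0018,0.0005,0,0,0,0,100],[-0.0018,0.0005,0,0,0,0,0],[-0.0018,0.0005,0,0,0,0,0]]}}

```text
t: 31.28
tcp_pos: [459.8, 115.9, 223.7]
ee_rot: [3.096, -0.532, -0.0]
ft_force: [0.3, 0.1, 0.1]
gripper_width: 45.8
gripper_force: 0.0
```

Request:
{"method": "servo_tool", "body": {"targets": [[0,0,0,0,0,0,0],[0,0,0.03,0,0,0,0],[0,0,0.08,0,0,0,0],[-0.02,-0.05,0.13,0,0,0,0],[-0.04,-0.1,0.16,0,0,0,0],[-0.05,-0.16,0.17,0,0,0,0],[-0.06,-0.22,0.17,0,0,0,0],[-0.07,-0.28,0.17,0,0,0,0],[-0.1,-0.34,0.17,0,0,0,0],[-0.12,-0.4,0.17,0,0,0,0],[-0.15,-0.46,0.17,0,0,0,0],[-0.2,-0.5,0.17,0,0,0,0]]}}

```text
t: 32.78
tcp_pos: [269.4, -376.2, 393.6]
ee_rot: [3.096, -0.532, 0.001]
ft_force: [0.9, -0.6, 0.4]
gripper_width: 91.6
gripper_force: 0.0
```

Request:
{"method": "servo_tool", "body": {"targets": [[0,-0.06,0,0,0,0,0],[0,-0.06,0,0,0,0,0],[0,-0.06,0,0,0,0,0]]}}

```text
t: 33.15
tcp_pos: [270.4, -433.7, 393.3]
ee_rot: [-3.095, 0.533, 0.001]
ft_force: [-0.8, -0.4, -0.2]
gripper_width: 91.9
gripper_force: 0.0
```

```bash
python3 m6.py f4; python3 m5.py g4 | grep -v "\[\["| tail -4
python3 - <<'E'
from h import *
p=r.capture("top");save(p,"fin"); a=cv2.imread("pics/f4.png")
b=cv2.imread("pics/fin.png")[150:350,120:500]; b=cv2.resize(b,(570,300))
q=np.zeros((600,800,3),np.uint8);q[:300,:400]=a[:300,:400];q[:300,400:]=a[300:,:400];q[300:,:570]=b
cv2.imwrite("pics/final.png",q)
for c in ("top","side"):
    p=r.capture(c)
    for n in ("bell","jar"):
        for d in r.landmark_of(p,n)[:1]: print(c,n,np.round(d["xyz"],1))
E
```

```text
square off [0.4 0.8] in stand axes [0.  0.9] yaw -1.2 scale -2.1 cost 0.04
square off [-2.2  2.3] in stand axes [-2.9  1.2] yaw -0.8 scale -4.6 cost 0.15
long off [-0.5  0.3] in stand axes [-0.4  0.5] yaw -0.2 scale -2.4 cost 0.13
long off [-3.5  2.1] in stand axes [-2.9  2.8] yaw 0.5 scale -5.6 cost 0.15
large off [-1.11058216 -0.2222088 ]
large off [-0.28345656 -0.12823171]
small off [0.30994866 1.87367105]
small off [ 0.20028428 -0.11841778]
top bell [ 575.1 -334.6   -5.1]
top jar [711.8 156.4  -1.3]
side bell [ 5.722e+02 -3.401e+02 -4.000e-01]
side jar [461.1 113.1  11.8]
```

View pics/final.png

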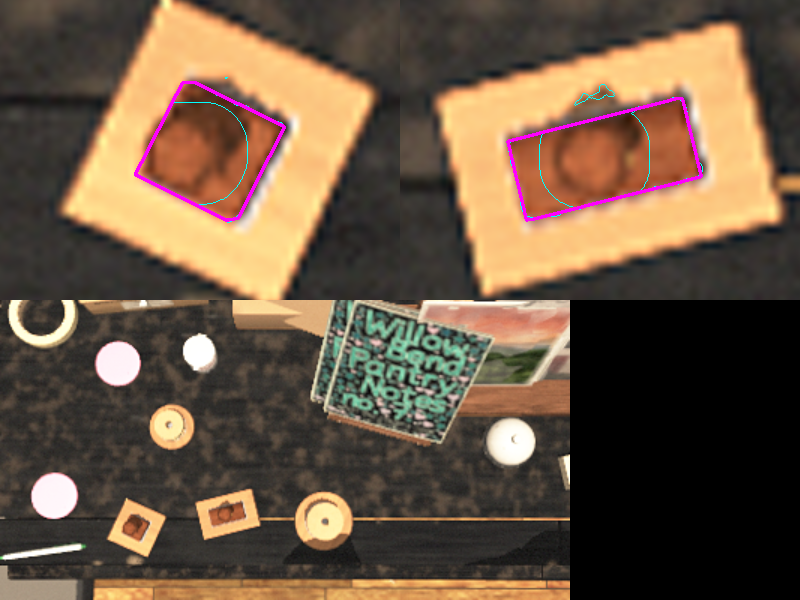

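All four pieces are upright and centred on their felts: square stamp at (136,522), long at (227,513), large spool at (325,521), small spool at (168,426). The bell and jar have not moved, and the arm is clear.

```bash
python3 -c "
from station import r
print(r.hand_in())"
```

```text
the job is handed in; nothing more can be done
None
```

I handed the job in at about 34 s of the 104 s allowed. Both spools and both stamps stand upright on their matching felts, within about 1–2 mm of centre and with the stamps within about 1.5° of square, and the bell and jar are untouched.

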